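# Shut the tagged valve in the covered valve box

### The job

The dishwasher line needs its water turned off. Push the cover of the steel valve box along its runners, all the way aside, then push the lever with the round tag fully shut, square across its pipe. Push gently: do not force anything, do not lift the cover, leave the other lever as it is and everything else standing where it stands, and leave the cover open.

Things in the scene. Friction and masses are not known exactly. Their poses are not given: they have to be found in the camera images.
- valve_box: fixed steel box 218 (its x) x 592 (its y) x 96 mm high, walls 4 mm. Origin: centre of underside, on the table; at yaw 0 its x points away from the robot. Its -y half is a closed deck; its +y half (x -93 to 93, y 5 to 292 mm) is open under the cover, with two lever valves on pipes along x. Ledges 86 mm high along both long walls are the runners; end walls at y -292 and 292 mm stop the cover
- cover: loose steel cover, 205 (x) x 290 (y) x 6 mm, about 0.7 kg, resting on the runners; the rims stand 4 mm above it. Origin: centre of underside, 86 mm above the table. Shut at the start (origin at y = 125 to 145 mm in the box's frame); fully aside at y = -147 mm, over the deck. Slides along the box's y with a few newtons of friction
- cover_pull (a point): middle of the bar pull at the cover's centre: round bar 10 mm thick, 90 mm long along the box's x, axis 121 mm above the table (29 mm above the cover's top), a 10 mm post at each end. It is pushed on its +y side, towards the box's -y
- tagged_lever (a joint): 0 = shut, square across its pipe, pointing to the box's +y, at its stop; 1.571 = open, along the pipe, pointing to the box's -x (to the robot). Starts at 1.3 to 1.57. Shutting is clockwise from above: the open lever is pushed on its side that faces the box's -y. Vertical axis, friction 0.3 N m (5 N at 60 mm from the pivot), stays where left
- tagged_pivot (a point): on the axis of the tagged lever at the lever's mid height, 68 mm above the table; in the box's frame at x = 40 mm and y = 75 or 190 mm: the two valves may be either way round. Valve bodies and pipes below the levers reach at most 55 mm above the table
- tagged_tip (a point): middle of the tagged lever's outer end, 85 mm from the pivot, 68 mm above the table. Plain steel strip 16 mm wide, 64 to 72 mm above the table. The tag, a metal disc of 32 mm diameter, lies flat on it, centred 34 mm from the pivot, its edge 64 to 74 mm high; it is the only difference between the levers
- plain_lever (a joint): angle of the other lever (same make, no tag), same meaning; it starts open at 1.3 to 1.57 and is to be left alone
- plain_tip (a point): middle of the outer end of the other lever, 85 mm from its pivot, 68 mm above the table
- tagged_valve: brass body of the tagged valve, fixed in the box, with its lever; origin on its axis, 36 mm above the table, on the pipe's axis; axes as the box's
- spare_plug: loose brass plug, 26 mm diameter, 18 mm high, lying on the floor of the valve box (its top 22 mm above the table); origin: centre of underside
- gold_bowls: stack of gold eight-sided bowls, 120 mm across, 124 mm high, loose, at the box's +y end; origin: centre of underside
- soup_bowl: black lacquer bowl, 116 mm across, 62 mm high, loose, in front of the box; origin: centre of underside
- tea_cup: white cup, 72 mm across, 75 mm high, loose, in front of the box; origin: centre of underside
- wrench: steel wrench 180 mm long lying behind the box; origin: middle of its underside
- brush: wooden dish brush 210 mm long, 40 mm high, lying bristles down in front of the box; origin: middle of its length, at the table
- detergent: green bottle, 72 mm across, 200 mm high, standing at the box's -y end; origin: centre of underside

How it is judged:
By the outcome, as a careful person would: the job done as asked, in the order asked, and still so for the second after the job is handed in, with the robot touching nothing.
It also fails if it takes over 54 s, if anything falls off the work surface, if the arm or the gripper's body presses on something with over 40 N, if the wrist force passes 120 N, or if a joint passes its speed limit or range.

### The arm

A 6-joint arm with a two-finger parallel gripper is mounted at the origin on the work surface. World frame = base frame: x ahead of the robot, y to its left, z up, the work surface at z = 0. Lengths are in m, angles in degrees, forces in N, time in s.
With the tool pointing down it reaches from about 0.3 to 0.75 m from the base axis. Payload 8.5 kg.
Tool frame: the origin (TCP) lies between the finger pads; the fingertips stand 25 mm ahead of it and the grasp point (between the pads) lies 6 mm ahead of it; x points along the fingers, y is the direction in which the jaws open and shut, and the axes are right-handed (so a half turn about x gives the same grasp; the last joint's range is limited). The gripper opens to 85 mm and grips with 20 to 120 N. Pads are 22 mm wide; open, the fingers measure 114 mm over their backs; the gripper's body (76 mm by 85 mm) begins 54 mm behind the grasp point. The pads swing forward as they close: fully open they stand 13 mm farther back than shut.
Start: joints at [-89.399, 21.807, 74.336, -0, 83.858, -12.336], TCP at [0.123, -0.536, 0.256] pointing down, gripper open.
Joint ranges: [-178.18, 178.18], [-50.72, 133.34], [12.68, 142.11], [-81.47, 261.47], [9.98, 163.14], [-165.26, 165.26]. Speed limits (degrees/s): [136.94, 136.94, 180, 180, 180, 180].

### API

Orientations are given as a 3x3 rotation matrix whose columns are the frame's x, y, z axes.
In Python, from rig import sensors, get_image, workorder gives the robot as it stands.
- The arm moves only by the tool arm_command, never from a script. Its argument "plan" is a list that holds one entry, the list of rows, each a list of 6 numbers: the shift along the tool's x, y, z in units of 25 mm (1.0 is 25 mm), then the turn, a rotation vector about the tool's x, y, z in units of 6 degrees (1.0 is 6 degrees). In form: [[[dx, dy, dz, ax, ay, az], ...]]. A call has 1 to 10 rows; each row is the pose to reach, as a shift and turn from the pose commanded when the call began, along the tool's axes at that moment; what a row does not reach only later rows make up. A row lasts 1/10 s, in which the tool goes at most 50 mm and 8.59 degrees, less where a joint would pass 70% of its speed; a pose out of reach is approached as far as the arm can. A call with a gripper value outside its range is refused whole. "jaw" is the closure, from 0 (fully open) to 1 (shut), set as the call begins (left out, the last holds). The fingers move at their own pace and stop on an object; "newtons" is the grip in N (left out, the last holds). Time passes only in rows, so rows that repeat a pose let the fingers close. It gives the time, the measured TCP pose, the force and the opening at its end, in the units of the state.
- sensors.observe(): the state, without advancing time (a new reading comes with each control period).
- get_image(name): name is "scene" or "top" or "wrist"; returns a dict with "img" (420x560x3 uint8, red, green, blue), "fx", "fy", "cx", "cy" (pixels), "T" (4x4, takes a point from camera to world coordinates). Camera axes: x right, y up, looking along -z (the intrinsics and any distortion apply to the point x, -y, -z); pixel columns grow to the right and rows downward; lengths in m; the calibration is good to about 2 mm. A picture is of the moment at which its call begins. There is no depth.
- workorder.close_job(): hands the job in, once; it reports no verdict.
The state is a dict: "time_s": time; "q": joint angles; "qvel": joint speeds; "joint_efforts": joint torques, N m; "position": TCP position; "tool_rot": TCP orientation; "ft_force": force on the tool from outside, world axes, zero at the start; "wrist_torque": the same for the moment, N m; "grip_width": finger opening in m.
Only numpy, scipy, OpenCV 4.12 (cv2) and the standard library are available. Lean on these libraries where they do the work, as an engineer would, in place of code of your own. Each camera call takes 0.05 s, during which the arm holds its last target. There are 200 camera calls.

## Working session

There is one attempt and no reset: what is moved stays moved. The work goes in short steps, Python scripts to look and compute and a tool call to move; the robot and the scene stay as the last step left them, time stands still between calls to the robot, and variables do not carry over. Pictures are saved under pics/ and viewed, about 8 in all and at most 12, crops included, and the job is handed in when it is done.

Besides the shell and the picture viewer there is one more tool, called after ">>>" as name([rows], argument=value, ...), one row to a line, values as JSON. arm_command: Moves the arm, as the interface text tells. Its arguments: {"type":"object","properties":{"plan":{"type":"array","items":{"type":"array","items":{"type":"array","items":{"type":"number"}}}},"jaw":{"type":"number"},"newtons":{"type":"number"}},"required":["plan"]}

```bash
mkdir -p pics; ls
python3 - <<'E'
from rig import sensors,get_image
import cv2
s=sensors.observe();print({k:s[k] for k in ('time_s','position','tool_rot','ft_force','grip_width')})
for n in('top','scene'):
    d=get_image(n);cv2.imwrite(f'pics/{n}0.png',d['img'][:,:,::-1]);print(n,{k:d[k] for k in d if k!='img'})
E
```

```text
pics
{'time_s': 0.0, 'position': array([ 0.12312328, -0.53577381,  0.25569109]), 'tool_rot': array([[-1.87274805e-06,  2.23873590e-01, -9.74618190e-01],
       [ 1.49568277e-03, -9.74617099e-01, -2.23873342e-01],
       [-9.99998881e-01, -1.45813889e-03, -3.33018658e-04]]), 'ft_force': array([-0.59942647,  0.19433936,  0.48489383]), 'grip_width': 0.08545889125315864}
top {'fx': 512.1920448684442, 'fy': 512.1920448684442, 'cx': 279.9591410643456, 'cy': 207.61525011308532, 'T': array([[-0.00608555,  0.98608964, -0.16610292,  0.31493187],
       [-0.99996657, -0.00509391,  0.00639542,  0.03187346],
       [ 0.00546035,  0.16613629,  0.98608768,  1.62739349],
       [ 0.        ,  0.        ,  0.        ,  1.        ]])}
scene {'fx': 393.06609984808586, 'fy': 393.06609984808586, 'cx': 280.26675999267013, 'cy': 206.60282925171182, 'T': array([[ 0.80419464, -0.37275538,  0.46295184,  1.07407889],
       [ 0.59435603,  0.49982087, -0.63001588, -0.67455834],
       [ 0.00344881,  0.78181361,  0.62350267,  0.78379266],
       [ 0.        ,  0.        ,  0.        ,  1.        ]])}
```

View pics/top0.png

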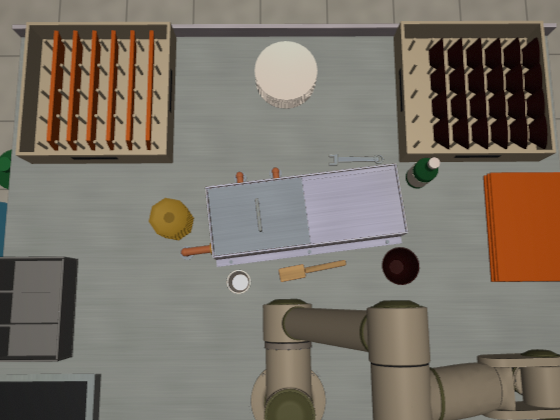

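View pics/scene0.png

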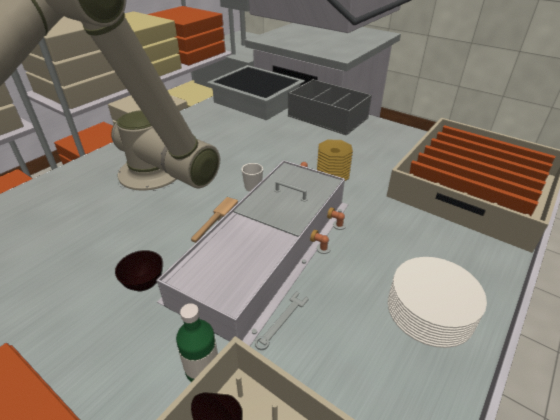

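The top view shows the box with rim corners near (208,187), (399,166), (406,233) and (215,257), and the cover shut on the left. The pull runs about (257,199)–(260,231). I'll enlarge it for accuracy.

```bash
cat > h.py <<'E'
import numpy as np
from rig import sensors,get_image
def ray(d,u,v,z):
    c=np.array([(u-d['cx'])/d['fx'],-(v-d['cy'])/d['fy'],-1]);T=d['T'];w=T[:3,:3]@c
    return T[:3,3]+w*(z-T[2,3])/w[2]
def proj(d,p):
    c=d['T'][:3,:3].T@(np.asarray(p)-d['T'][:3,3]);return np.array([d['cx']-d['fx']*c[0]/c[2],d['cy']+d['fy']*c[1]/c[2]])
E
python3 - <<'E'
from h import *
import cv2
im=cv2.imread('pics/top0.png')[155:270,195:415]
cv2.imwrite('pics/crop0.png',cv2.resize(im,None,fx=3.6,fy=3.6,interpolation=cv2.INTER_CUBIC))
d=get_image('top')
P=[ray(d,*p,.096) for p in((208,187),(399,166),(406,233),(215,257))]
for p in P:print(p.round(3))
print([np.linalg.norm(P[i]-P[(i+1)%4]).round(3) for i in range(4)])
print(ray(d,257,199,.121),ray(d,260,231,.121))
E
```

```text
[0.638 0.241 0.096]
[ 0.701 -0.345  0.096]
[ 0.493 -0.357  0.096]
[0.425 0.217 0.096]
[np.float64(0.59), np.float64(0.208), np.float64(0.578), np.float64(0.215)]
[0.59515784 0.09059933 0.121     ] [0.49881023 0.08159308 0.121     ]
```

View pics/crop0.png

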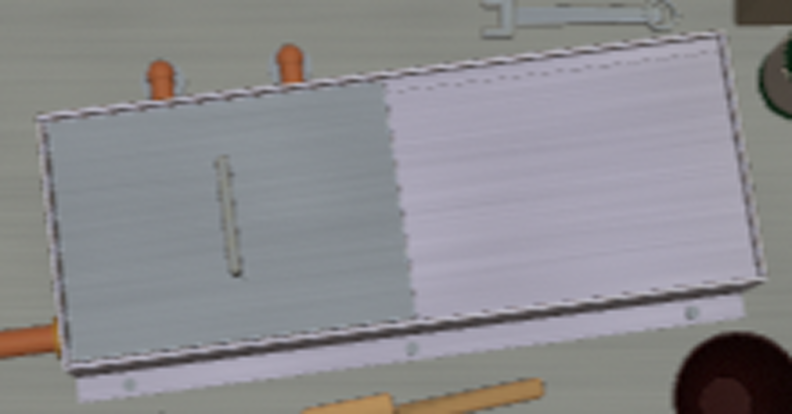

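The crop shows the outer rim corners at TL (37,116), TR (725,31), BR (766,277) and BL (69,374). The pull goes from (223,155) to (236,275). I'll fit the box pose with these.

```bash
cat >> h.py <<'E'
def crop(u,v,s=3.6,ox=195,oy=155): return (u+.5)/s-.5+ox,(v+.5)/s-.5+oy
import os
if os.path.exists('box.npy'):
    bx,by,yaw=np.load('box.npy');R=np.array([[np.cos(yaw),-np.sin(yaw)],[np.sin(yaw),np.cos(yaw)]])
    def w2b(p): return R.T@(np.asarray(p)[:2]-[bx,by])
    def b2w(p): return R@np.asarray(p)[:2]+[bx,by]
E
python3 - <<'E'
from h import *
from scipy.optimize import least_squares
d=get_image('top')
W=np.array([ray(d,*crop(*p),.096)[:2] for p in((37,116),(725,31),(766,277),(69,374))])
B=np.array([[109,296],[109,-296],[-109,-296],[-109,296]])/1e3
def f(t):
    c,s=np.cos(t[2]),np.sin(t[2]);return (B@np.array([[c,s],[-s,c]])+t[:2]-W).ravel()
r=least_squares(f,[.56,-.06,-.1]);np.save('box.npy',r.x);print(r.x,np.rad2deg(r.x[2]),r.fun.round(4))
E
python3 - <<'E'
from h import *
d=get_image('top')
for p in((223,155),(236,275)):
    w=ray(d,*crop(*p),.121);print(w,w2b(w))
print(w2b(ray(d,*crop(398,200),.092)))
for y in(.15,.04,-.25):print(y,b2w([0,y]),np.linalg.norm(b2w([0,y])))
E
```

```text
[ 0.56641531 -0.0568984   0.12701694] 7.277534653877457 [-0.0012  0.0001  0.0024 -0.0002 -0.0019 -0.0027  0.0007  0.0029]
[0.5991362  0.09185092 0.121     ] [0.05130021 0.14340608]
[0.49872439 0.08101778 0.121     ] [-0.04967499  0.14537995]
[-0.0009073   0.00232491]
0.15 [0.54741396 0.09189323] 0.5550733383708399
0.04 [ 0.56134829 -0.01722064] 0.5616123663118405
-0.25 [ 0.59808424 -0.30488445] 0.6713116118086958
```

```bash
cat >> h.py <<'E'
from scipy.spatial.transform import Rotation as Ro
def units(x,y,z,jaw=0.):
    "row for box-frame x,y and height z, tool down, jaw axis at angle jaw (deg) from box x"
    s=sensors.observe();A=np.array(s['tool_rot']);t=yaw+np.deg2rad(jaw)
    yy=np.array([np.cos(t),np.sin(t),0]);xx=np.array([0,0,-1.]);B=np.c_[xx,yy,np.cross(xx,yy)]
    d=A.T@(np.r_[b2w([x,y]),z]-s['position'])/.025
    return np.r_[d,np.rad2deg(Ro.from_matrix(A.T@B).as_rotvec())/6].round(2).tolist()
def st():
    s=sensors.observe();print(round(s['time_s'],2),'box',w2b(s['position']).round(4),'z',round(s['position'][2],4),'F',R_f(s['ft_force']),'w',s['grip_width'])
def R_f(f): return np.r_[R.T@np.array(f)[:2],f[2]].round(1)
E
python3 -c "
from h import *
print(units(0,.19,.30))"
```

```text
[-1.74, -22.27, -22.32, -14.06, -0.01, 0.0]
```

>>> arm_command([
  [[-1.74,-22.27,-22.32,-14.06,0,0],[-1.74,-22.27,-22.32,-14.06,0,0],[-1.74,-22.27,-22.32,-14.06,0,0],[-1.74,-22.27,-22.32,-14.06,0,0],[-1.74,-22.27,-22.32,-14.06,0,0],[-1.74,-22.27,-22.32,-14.06,0,0],[-1.74,-22.27,-22.32,-14.06,0,0],[-1.74,-22.27,-22.32,-14.06,0,0],[-1.74,-22.27,-22.32,-14.06,0,0],[-1.74,-22.27,-22.32,-14.06,0,0]],
], jaw=1, newtons=30)

```text
time_s: 1.25
position: [0.3892, -0.1113, 0.2842]
tool_rot: [[0.001, 0.991, 0.133], [-0.0, 0.133, -0.991], [-1.0, 0.0, 0.0]]
ft_force: [0.4, -0.6, 0.6]
grip_width: 0.0
```

```bash
python3 -c "
from h import *
st();print(units(0,.19,.30))"
```

```text
1.25 box [-0.1827 -0.0315] z 0.2842 F [ 0.3 -0.7  0.6] w 1.807888824910084e-05
[-0.63, 7.36, -8.81, 0.06, 0.0, -0.0]
```

>>> arm_command([
  [[-0.63,7.36,-8.81,0,0,0],[-0.63,7.36,-8.81,0,0,0],[-0.63,7.36,-8.81,0,0,0],[-0.63,7.36,-8.81,0,0,0],[-0.63,7.36,-8.81,0,0,0],[-0.63,7.36,-8.81,0,0,0],[-0.63,7.36,-8.81,0,0,0],[1,7.36,-8.81,0,0,0],[3,7.36,-8.81,0,0,0],[4.4,7.36,-8.81,0,0,0]],
])

```text
time_s: 2.25
position: [0.5419, 0.1281, 0.1712]
tool_rot: [[-0.003, 0.992, 0.127], [-0.0, 0.127, -0.992], [-1.0, -0.003, -0.0]]
ft_force: [-0.1, 0.2, -1.3]
grip_width: -0.0
```

Run:
```python
from h import *
import cv2
st();print(units(0,.19,.137))
d=get_image('scene');print(proj(d,np.r_[b2w([0,.145]),.121]))
cv2.imwrite('pics/s1.png',cv2.resize(d['img'][100:260,200:400,::-1],None,fx=3.7,fy=3.7,interpolation=cv2.INTER_CUBIC))
```

```text
2.25 box [-0.0009  0.1866] z 0.1712 F [-0.   0.2 -1.3] w -9.269619950929957e-06
[1.37, 0.04, -0.14, 0.0, -0.0, 0.03]
[289.70134755 186.36722956]
```

View pics/s1.png

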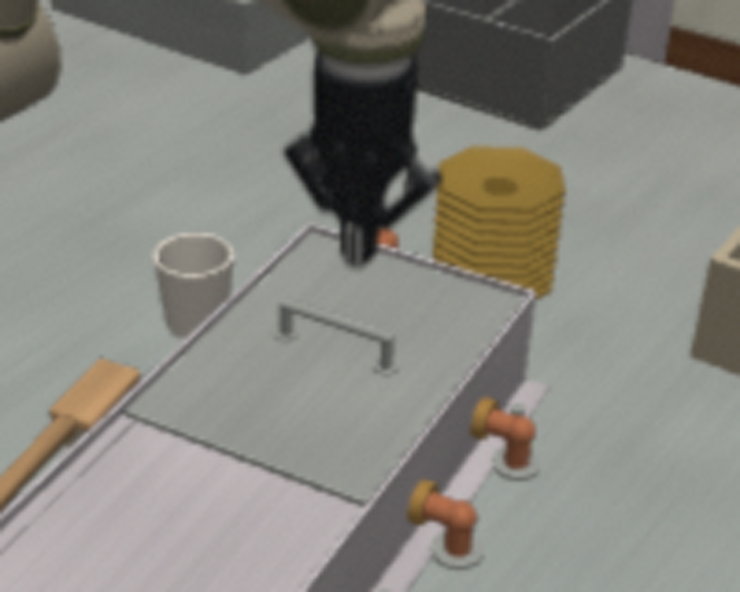

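>>> arm_command([
  [[0.7,0,0,0,0,0],[1.37,0,0,0,0,0],[1.37,0,0.3,0,0,0],[1.37,0,0.5,0,0,0],[1.37,0,0.7,0,0,0],[1.37,0,0.9,0,0,0],[1.37,0,1.1,0,0,0],[1.37,0,1.3,0,0,0],[1.37,0,1.5,0,0,0],[1.37,0,1.7,0,0,0]],
])

```text
time_s: 3.3
position: [0.5486, 0.0872, 0.1403]
tool_rot: [[0.001, 0.992, 0.127], [0.002, 0.127, -0.992], [-1.0, 0.001, -0.002]]
ft_force: [0.1, 7.1, 4.1]
grip_width: -0.0003
```

Run:
```python
from h import *
st();print(units(0,-.11,.137))
```

```text
3.3 box [0.0006 0.1452] z 0.1403 F [1.  7.  4.1] w -0.0002656269358028768
[0.11, -0.03, 10.21, 0.01, -0.02, -0.01]
```

Run:
```python
from h import *
import cv2
st()
d=get_image('scene')
a=cv2.resize(d['img'][150:220,250:350,::-1],None,fx=7.5,fy=7.5,interpolation=cv2.INTER_CUBIC)
cv2.imwrite('pics/s2.png',a)
for y in(.1445,.13): print(y,[(proj(d,np.r_[b2w([x,y]),.121])-[250,150])*7.5 for x in(-.045,.045)])
```

```text
3.3 box [0.0006 0.1452] z 0.1403 F [1.  7.  4.1] w -0.0002656269358028768
0.1445 [array([195.68834653, 240.40067938]), array([401.70488079, 307.43267111])]
0.13 [array([177.18363993, 259.10587003]), array([384.47148774, 327.31271464])]
```

View pics/s2.png

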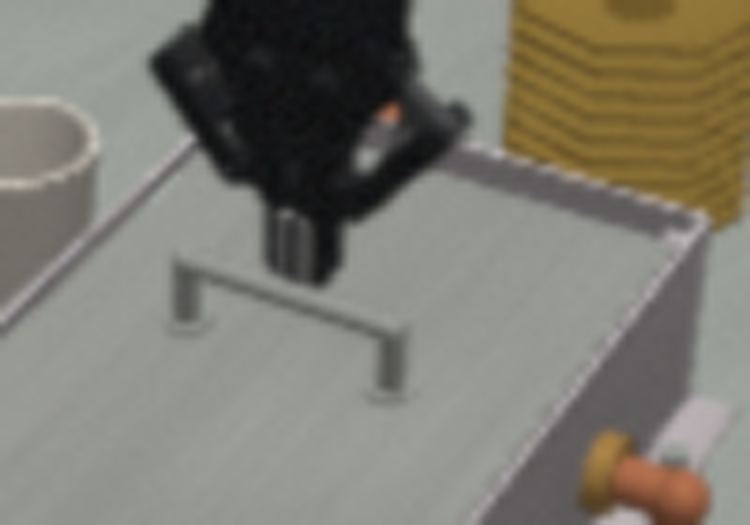

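The cover has moved about 14 mm, and its far edge at (480,165) now shows the ledge. The fingertips, at (305,283), only catch the upper part of the bar. I'll back off, go about 12 mm lower and push again.

>>> arm_command([
  [[0,0,-0.3,0,0,0],[0,0,-0.6,0,0,0],[0.25,0,-0.6,0,0,0],[0.5,0,-0.6,0,0,0],[0.5,0,-0.3,0,0,0],[0.5,0,0,0,0,0],[0.5,0,0.3,0,0,0],[0.5,0,0.6,0,0,0],[0.5,0,1,0,0,0],[0.5,0,1.4,0,0,0]],
])

```text
time_s: 4.35
position: [0.553, 0.0509, 0.1271]
tool_rot: [[-0.0, 0.992, 0.127], [0.0, 0.127, -0.992], [-1.0, -0.0, -0.0]]
ft_force: [-0.5, 3.5, -2.4]
grip_width: 0.0002
```

Run:
```python
from h import *
st();print(units(0,-.11,.127))
```

```text
4.35 box [0.0003 0.1086] z 0.1271 F [-0.   3.5 -2.4] w 0.00023090480296666406
[0.0, -0.02, 8.75, 0.0, -0.0, 0.0]
```

>>> arm_command([
  [[0,0,0.5,0,0,0],[0,0,1,0,0,0],[0,0,1.5,0,0,0],[0,0,2,0,0,0],[0,0,2.5,0,0,0],[0,0,3,0,0,0],[0,0,3.5,0,0,0],[0,0,4,0,0,0],[0,0,4.5,0,0,0],[0,0,5,0,0,0]],
])

```text
time_s: 5.35
position: [0.5689, -0.0733, 0.1271]
tool_rot: [[-0.0, 0.992, 0.127], [0.0, 0.127, -0.992], [-1.0, -0.0, -0.0]]
ft_force: [-0.6, 3.1, -1.9]
grip_width: -0.0003
```

>>> arm_command([
  [[0,0,0.5,0,0,0],[0,0,1,0,0,0],[0,0,1.5,0,0,0],[0,0,2,0,0,0],[0,0,2.4,0,0,0],[0,0,2.8,0,0,0],[0,0,3.1,0,0,0],[0,0,3.4,0,0,0],[0,0,3.6,0,0,0],[0,0,3.8,0,0,0]],
])

```text
time_s: 6.35
position: [0.581, -0.1667, 0.1271]
tool_rot: [[-0.0, 0.992, 0.127], [0.0, 0.127, -0.992], [-1.0, -0.0, -0.0]]
ft_force: [-1.2, 4.9, -1.6]
grip_width: 0.0001
```

Run:
```python
from h import *
st();print(units(0,-.132,.127))
import cv2
d=get_image('top');im=d['img'][155:270,195:415,::-1]
cv2.imwrite('pics/crop2.png',cv2.resize(im,None,fx=3.6,fy=3.6,interpolation=cv2.INTER_CUBIC))
```

```text
6.35 box [ 0.0005 -0.1108] z 0.1271 F [-0.6  5.  -1.6] w 0.00013502974969356506
[0.0, -0.02, 0.85, 0.0, -0.0, 0.0]
```

View pics/crop2.png

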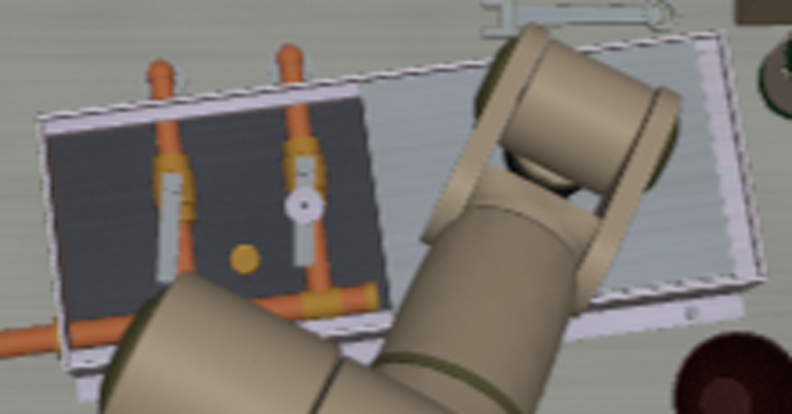

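The open half now shows both levers. The tagged one is the right-hand valve (box y = 75), with its disc at (304,206) and tip at (303,265). The cover still has about 20 mm to go, near (715,..).

>>> arm_command([
  [[0,0,0.15,0,0,0],[0,0,0.3,0,0,0],[0,0,0.4,0,0,0],[0,0,0.48,0,0,0],[0,0,0.55,0,0,0],[0,0,0.6,0,0,0],[0,0,0.65,0,0,0],[0,0,0.7,0,0,0],[0,0,0.73,0,0,0],[0,0,0.76,0,0,0]],
])

```text
time_s: 7.4
position: [0.5834, -0.1854, 0.1271]
tool_rot: [[-0.0, 0.992, 0.127], [0.0, 0.127, -0.992], [-1.0, -0.0, -0.0]]
ft_force: [-1.7, 4.3, -1.4]
grip_width: 0.0001
```

>>> arm_command([
  [[0,0,0.03,0,0,0],[0,0,0.06,0,0,0],[0,0,0.09,0,0,0],[0,0,0.12,0,0,0]],
])

```text
time_s: 7.8
position: [0.5838, -0.187, 0.1271]
tool_rot: [[0.0, 0.992, 0.127], [0.003, 0.127, -0.992], [-1.0, 0.0, -0.003]]
ft_force: [1.0, 12.4, 0.8]
grip_width: 0.0005
```

Run:
```python
from h import *
st()
```

```text
7.8 box [ 0.0008 -0.1313] z 0.1271 F [ 2.6 12.2  0.8] w 0.00045492899017843865
```

The force rose to 12 N and motion stopped at box y = -0.131, so the cover is at its stop. Next I measure the levers and plan the retreat.

Run:
```python
from h import *
st()
d=get_image('top')
for n,p,z in(('tagtip',(303,265),.072),('tag',(304,206),.074),('tagpiv end',(306,156),.072),('ptip',(166,281),.072),('ptop',(172,174),.072),('cover edge',(361,96),.092)):
    print(n,w2b(ray(d,*crop(*p),z)).round(4))
print(sensors.observe()['q'])
print(units(0,-.10,.13));print(units(-.025,.037,.2))
```

```text
7.8 box [ 0.0008 -0.1313] z 0.1271 F [ 2.6 12.2  0.8] w 0.00045492899017843865
tagtip [-0.0426  0.0887]
tag [0.0073 0.0812]
tagpiv end [0.0505 0.0737]
ptip [-0.0408  0.2057]
ptop [0.05   0.1895]
cover edge [0.0921 0.0209]
[-28.85945247  34.5512058   74.68529716   0.14921143  70.82562572
 -36.23198642]
[-0.11, -0.03, -1.25, 0.01, -0.03, -0.01]
[-2.9, -1.03, -6.74, 0.01, -0.03, -0.01]
```

>>> arm_command([
  [[0,0,-0.3,0,0,0],[0,0,-0.8,0,0,0],[-1,0,-0.8,0,0,0],[-2,0,-0.8,0,0,0],[-2.9,0,-1.5,0,0,0],[-2.9,-0.5,-3.3,0,0,0],[-2.9,-1.15,-5,0,0,0],[-2.9,-1.15,-6.85,0,0,0],[-2.9,-1.15,-6.85,0,0,0],[-2.9,-1.15,-6.85,0,0,0]],
])

```text
time_s: 8.85
position: [0.5336, -0.0214, 0.2002]
tool_rot: [[0.002, 0.992, 0.129], [-0.001, 0.129, -0.992], [-1.0, 0.001, 0.001]]
ft_force: [0.1, -0.8, 1.2]
grip_width: 0.0005
```

Run:
```python
from h import *
import cv2
st();print(units(-.028,.040,.084))
d=get_image('scene')
P=[proj(d,np.r_[b2w(p),z]) for p,z in(((-.028,.04),.06),((0,-.147),.121),((-.0426,.0887),.072))];print(P)
u,v=P[0].astype(int);cv2.imwrite('pics/s3.png',cv2.resize(d['img'][v-60:v+60,u-80:u+80,::-1],None,fx=4.8,fy=4.8,interpolation=cv2.INTER_CUBIC))
```

```text
8.85 box [-0.028   0.0394] z 0.2002 F [ 0.  -0.8  1.2] w 0.00046782500586440965
[4.65, -0.01, -0.03, 0.02, 0.01, -0.01]
[array([263.11560004, 219.88251357]), array([231.96754759, 248.57642211]), array([267.3781286 , 205.68124972])]
```

View pics/s3.png

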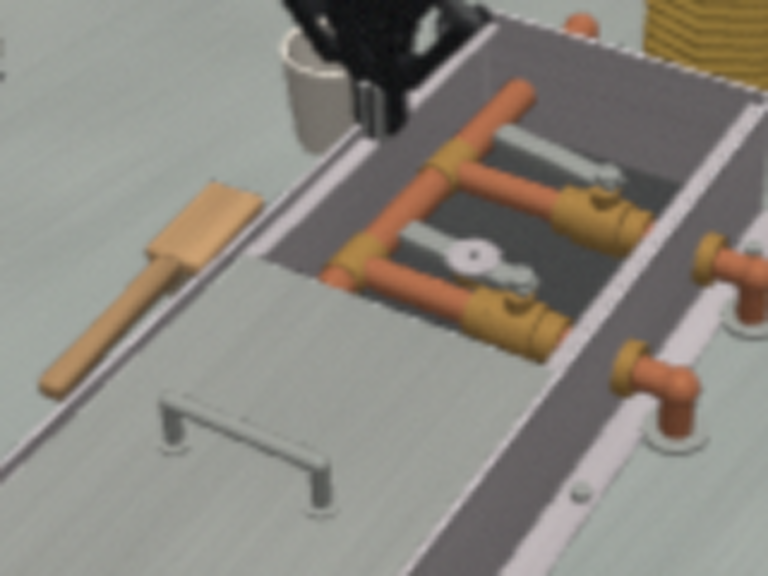

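The cover is fully aside, with its pull at (245,435). The tagged lever runs from (510,275) to (410,230), and the fingers hang above at (385,130). I'll descend beside the lever.

>>> arm_command([
  [[0.8,0,0,0,0,0],[1.6,0,0,0,0,0],[2.4,0,0,0,0,0],[3.0,0,0,0,0,0],[3.5,0,0,0,0,0],[4.0,0,0,0,0,0],[4.3,0,0,0,0,0],[4.5,0,0,0,0,0],[4.65,0,0,0,0,0],[4.65,0,0,0,0,0]],
])

```text
time_s: 9.9
position: [0.5335, -0.0223, 0.0832]
tool_rot: [[-0.0, 0.992, 0.127], [-0.0, 0.127, -0.992], [-1.0, -0.0, 0.0]]
ft_force: [0.8, -0.5, -0.0]
grip_width: 0.0003
```

```bash
cat > sw.py <<'E'
from h import *
import sys
def tcp(phi,r=.066,a=.0145,b=.011):
    f=np.deg2rad(phi);u=np.array([-np.cos(f),np.sin(f)]);n=np.array([np.sin(f),np.cos(f)])
    return np.array([.04,.075])+r*u-(.008+a*np.sin(f)+b*np.cos(f))*n
if __name__=='__main__':
    st()
    for p in map(float,sys.argv[1:]): print(p,tcp(p).round(4),units(*tcp(p),.084))
E
python3 sw.py 5 10 16 22 28 34 40 46 52 58 64 70 76 82 88 90
```

```text
9.9 box [-0.0283  0.0385] z 0.0832 F [ 0.8 -0.6 -0. ] w 0.00028018312655645876
5.0 [-0.0275  0.0606] [-0.03, 0.03, -0.89, 0.0, 0.0, 0.0]
10.0 [-0.0287  0.0654] [-0.03, -0.02, -1.08, 0.0, 0.0, 0.0]
16.0 [-0.0297  0.0715] [-0.03, -0.06, -1.32, 0.0, 0.0, 0.0]
22.0 [-0.03    0.0778] [-0.03, -0.07, -1.57, 0.0, 0.0, 0.0]
28.0 [-0.0298  0.0843] [-0.03, -0.06, -1.83, 0.0, 0.0, 0.0]
34.0 [-0.0288  0.091 ] [-0.03, -0.02, -2.1, 0.0, 0.0, 0.0]
40.0 [-0.0271  0.0977] [-0.03, 0.05, -2.37, 0.0, 0.0, 0.0]
46.0 [-0.0246  0.1044] [-0.03, 0.15, -2.64, 0.0, 0.0, 0.0]
52.0 [-0.0213  0.1109] [-0.03, 0.28, -2.9, 0.0, 0.0, 0.0]
58.0 [-0.0171  0.1171] [-0.03, 0.45, -3.15, 0.0, 0.0, 0.0]
64.0 [-0.0122  0.123 ] [-0.03, 0.64, -3.38, 0.0, 0.0, 0.0]
70.0 [-0.0064  0.1283] [-0.03, 0.87, -3.59, 0.0, 0.0, 0.0]
76.0 [0.     0.1331] [-0.03, 1.13, -3.78, 0.0, 0.0, 0.0]
82.0 [0.0072 0.137 ] [-0.03, 1.42, -3.94, 0.0, 0.0, 0.0]
88.0 [0.0148 0.1402] [-0.03, 1.72, -4.07, 0.0, 0.0, 0.0]
90.0 [0.0175 0.141 ] [-0.03, 1.83, -4.1, 0.0, 0.0, 0.0]
```

>>> arm_command([
  [[0,0,-0.3,0,0,0],[0,0,-0.6,0,0,0],[0,0,-0.85,0,0,0],[0,-0.02,-1.08,0,0,0],[0,-0.06,-1.32,0,0,0],[0,-0.07,-1.57,0,0,0],[0,-0.06,-1.83,0,0,0],[0,-0.02,-2.1,0,0,0],[0,0.05,-2.37,0,0,0]],
])

```text
time_s: 10.8
position: [0.5278, 0.0364, 0.0839]
tool_rot: [[0.002, 0.992, 0.127], [-0.002, 0.127, -0.992], [-1.0, 0.002, 0.002]]
ft_force: [1.0, -5.8, 1.2]
grip_width: -0.0003
```

```bash
python3 sw.py 46 52 58 64 70 76 80 84
python3 - <<'E'
from h import *
import cv2
d=get_image('scene')
u,v=proj(d,np.r_[b2w((-.0,.11)),.07]).astype(int);cv2.imwrite('pics/s4.png',cv2.resize(d['img'][v-50:v+50,u-65:u+65,::-1],None,fx=5.8,fy=5.8,interpolation=cv2.INTER_CUBIC))
E
```

```text
10.8 box [-0.0265  0.0975] z 0.0839 F [ 0.3 -5.9  1.2] w -0.000307187422297927
46.0 [-0.0246  0.1044] [-0.01, 0.08, -0.27, 0.0, 0.02, -0.02]
52.0 [-0.0213  0.1109] [-0.01, 0.21, -0.54, 0.0, 0.02, -0.02]
58.0 [-0.0171  0.1171] [-0.01, 0.38, -0.79, 0.0, 0.02, -0.02]
64.0 [-0.0122  0.123 ] [-0.01, 0.57, -1.02, 0.0, 0.02, -0.02]
70.0 [-0.0064  0.1283] [-0.01, 0.8, -1.23, 0.0, 0.02, -0.02]
76.0 [0.     0.1331] [-0.01, 1.06, -1.42, 0.0, 0.02, -0.02]
80.0 [0.0047 0.1358] [-0.01, 1.25, -1.53, 0.0, 0.02, -0.02]
84.0 [0.0097 0.1382] [-0.01, 1.45, -1.63, 0.0, 0.02, -0.02]
```

View pics/s4.png

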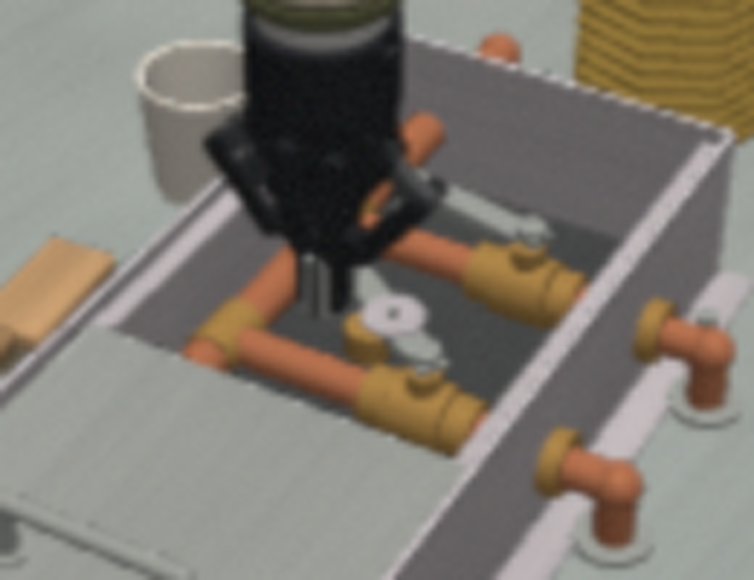

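The tagged lever is now part way round, with its tag at (393,313) and the finger on its outer end near (335,290). The plain lever is untouched, and the push takes about 6 N. I'll carry on.

>>> arm_command([
  [[0,0.08,-0.27,0,0,0],[0,0.21,-0.54,0,0,0],[0,0.38,-0.79,0,0,0],[0,0.57,-1.02,0,0,0],[0,0.8,-1.23,0,0,0],[0,1.0,-1.4,0,0,0],[0,1.2,-1.5,0,0,0],[0,1.35,-1.58,0,0,0],[0,1.45,-1.63,0,0,0]],
])

```text
time_s: 11.75
position: [0.5572, 0.0818, 0.0831]
tool_rot: [[-0.002, 0.992, 0.127], [-0.001, 0.127, -0.992], [-1.0, -0.002, 0.0]]
ft_force: [-2.8, -4.2, 1.1]
grip_width: 0.0003
```

```bash
python3 sw.py 86 88 90 92
```

```text
11.75 box [0.0085 0.1388] z 0.0831 F [-3.3 -3.8  1.1] w 0.0003196522404724244
86.0 [0.0122 0.1392] [-0.04, 0.15, -0.02, 0.01, 0.0, 0.02]
88.0 [0.0148 0.1402] [-0.04, 0.25, -0.06, 0.01, 0.0, 0.02]
90.0 [0.0175 0.141 ] [-0.04, 0.36, -0.09, 0.01, 0.0, 0.02]
92.0 [0.0202 0.1417] [-0.04, 0.47, -0.12, 0.01, 0.0, 0.02]
```

>>> arm_command([
  [[0,0.06,0,0,0,0],[0,0.12,-0.02,0,0,0],[0,0.17,-0.03,0,0,0],[0,0.21,-0.04,0,0,0],[0,0.25,-0.05,0,0,0],[0,0.28,-0.05,0,0,0]],
])

```text
time_s: 12.35
position: [0.5646, 0.0842, 0.0832]
tool_rot: [[-0.001, 0.992, 0.127], [0.0, 0.127, -0.992], [-1.0, -0.001, -0.0]]
ft_force: [-4.6, 0.8, -0.4]
grip_width: 0.0001
```

>>> arm_command([
  [[0,0.03,0,0,0,0],[0,0.06,0,0,0,0],[0,0.09,0,0,0,0]],
])

```text
time_s: 12.65
position: [0.5667, 0.0847, 0.0832]
tool_rot: [[-0.001, 0.992, 0.127], [0.001, 0.127, -0.992], [-1.0, -0.001, -0.001]]
ft_force: [-4.5, 2.8, -1.3]
grip_width: 0.0001
```

```bash
python3 sw.py 90 92
```

```text
12.65 box [0.0182 0.1404] z 0.0832 F [-4.1  3.4 -1.3] w 5.185669225401488e-05
90.0 [0.0175 0.141 ] [-0.03, -0.03, -0.02, 0.0, -0.01, 0.01]
92.0 [0.0202 0.1417] [-0.03, 0.08, -0.05, 0.0, -0.01, 0.01]
```

>>> arm_command([
  [[0,0.03,0,0,0,0],[0,0.06,0,0,0,0],[0,0.09,0,0,0,0],[0,0.09,0,0,0,0]],
])

```text
time_s: 13.05
position: [0.5689, 0.0851, 0.0832]
tool_rot: [[-0.001, 0.992, 0.127], [0.001, 0.127, -0.992], [-1.0, -0.001, -0.001]]
ft_force: [-5.7, 2.9, -1.4]
grip_width: 0.0
```

>>> arm_command([
  [[0,0.03,0,0,0,0],[0,0.06,0,0,0,0],[0,0.06,0,0,0,0]],
])

```text
time_s: 13.35
position: [0.5695, 0.0853, 0.0831]
tool_rot: [[-0.003, 0.992, 0.127], [0.001, 0.127, -0.992], [-1.0, -0.003, -0.001]]
ft_force: [-9.8, 1.9, 2.0]
grip_width: 0.0002
```

```bash
python3 sw.py 90 92
```

```text
13.35 box [0.0211 0.1406] z 0.0831 F [-9.5  3.1  2. ] w 0.0002376018720540319
90.0 [0.0175 0.141 ] [-0.03, -0.14, -0.01, 0.01, -0.01, 0.03]
92.0 [0.0202 0.1417] [-0.03, -0.04, -0.04, 0.01, -0.01, 0.03]
```

>>> arm_command([
  [[0,0.03,0,0,0,0],[0,0.06,0,0,0,0]],
])

```text
time_s: 13.55
position: [0.5698, 0.0854, 0.083]
tool_rot: [[-0.006, 0.992, 0.127], [0.001, 0.127, -0.992], [-1.0, -0.006, -0.001]]
ft_force: [-15.3, 0.4, 5.3]
grip_width: 0.0002
```

>>> arm_command([
  [[0,-0.3,0,0,0,0],[0,-0.8,0,0,0,0],[-0.8,-0.8,0,0,0,0],[-2,-0.8,0,0,0,0],[-4,-0.8,0,0,0,0],[-6,-0.8,0,0,0,0],[-8,-0.8,0,0,0,0],[-8,-2.5,1,0,0,0],[-8,-4,2,0,0,0],[-8,-5,4,0,0,0]],
])

```text
time_s: 14.55
position: [0.4614, -0.0243, 0.2845]
tool_rot: [[0.004, 0.992, 0.13], [-0.001, 0.13, -0.992], [-1.0, 0.004, 0.001]]
ft_force: [1.3, -0.9, 0.5]
grip_width: 0.0001
```

>>> arm_command([
  [[0,-1,2,0,0,0],[0,-2,4,0,0,0],[0,-3,6,0,0,0],[0,-4,8,0,0,0],[0,-5,10,0,0,0],[0,-6,12,0,0,0],[0,-6,12,0,0,0],[0,-6,12,0,0,0],[0,-6,12,0,0,0],[0,-6,12,0,0,0]],
])

```text
time_s: 15.55
position: [0.3526, -0.3406, 0.2837]
tool_rot: [[0.001, 0.992, 0.128], [-0.001, 0.128, -0.992], [-1.0, 0.001, 0.001]]
ft_force: [-0.3, -0.3, -0.5]
grip_width: -0.0003
```

Run:
```python
from h import *
import cv2
st()
d=get_image('top');cv2.imwrite('pics/top5.png',cv2.resize(d['img'][155:270,195:415,::-1],None,fx=3.6,fy=3.6,interpolation=cv2.INTER_CUBIC))
d=get_image('scene');cv2.imwrite('pics/scene5.png',d['img'][:,:,::-1])
```

```text
15.55 box [-0.248  -0.2543] z 0.2837 F [-0.4 -0.2 -0.5] w -0.0002632271745251769
```

View pics/top5.png

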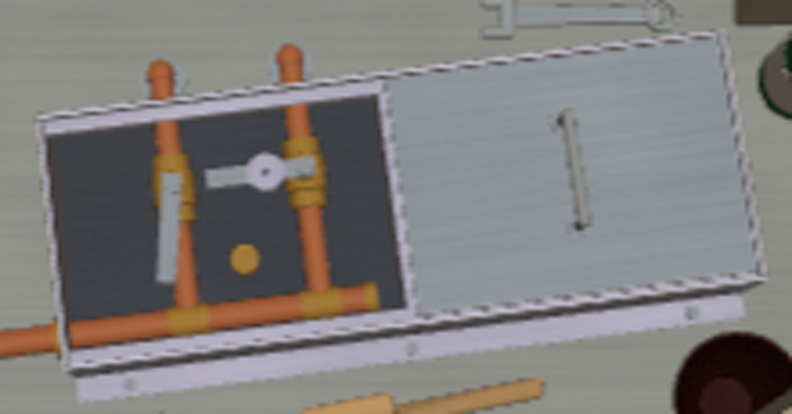

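View pics/scene5.png

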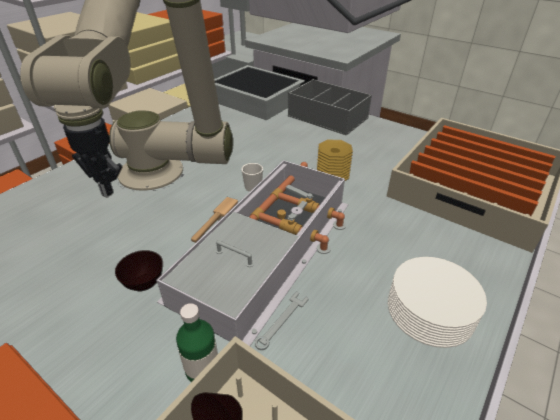

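The lever lies across its pipe, with its tip at (207,179) and tag at (266,172). The cover is aside, with its pull at (568,118)–(580,228), and nothing else has moved. I'll check the angle before handing in.

Run:
```python
from h import *
d=get_image('top')
for n,p,z in(('tip',(207,179),.072),('tag',(266,172),.074),('end',(316,166),.072),('ptip',(166,281),.072),('bar',(568,118),.121),('bar',(580,228),.121)):
    print(n,w2b(ray(d,*crop(*p),z)).round(4))
```

```text
tip [0.0418 0.1604]
tag [0.0408 0.1095]
end [0.0407 0.0663]
ptip [-0.0408  0.2057]
bar [ 0.0446 -0.1459]
bar [-0.0484 -0.1413]
```

The lever checks out: tip x 0.0418 against tag x 0.0408, so it is square. The bar reads -0.1436 ± 3 mm against -0.147, so I'll look more closely at the cover's end stop.

Run:
```python
from h import *
import cv2
d=get_image('top');s=7
im=cv2.resize(d['img'][160:242,300:412,::-1],None,fx=s,fy=s,interpolation=cv2.INTER_CUBIC)
def pt(x,y,z):
    p=proj(d,np.r_[b2w((x,y)),z]);return tuple(((p-[300,160]+.5)*s).astype(int))
for y,z,x,c in((-.147,.121,.045,(0,0,255)),(-.292,.092,.1025,(0,255,0)),(-.002,.092,.1025,(0,255,0))):
    for q in(x,-x): cv2.circle(im,pt(q,y,z),3,c,-1)
cv2.imwrite('pics/end.png',im)
```

```text
(no output)
```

View pics/end.png

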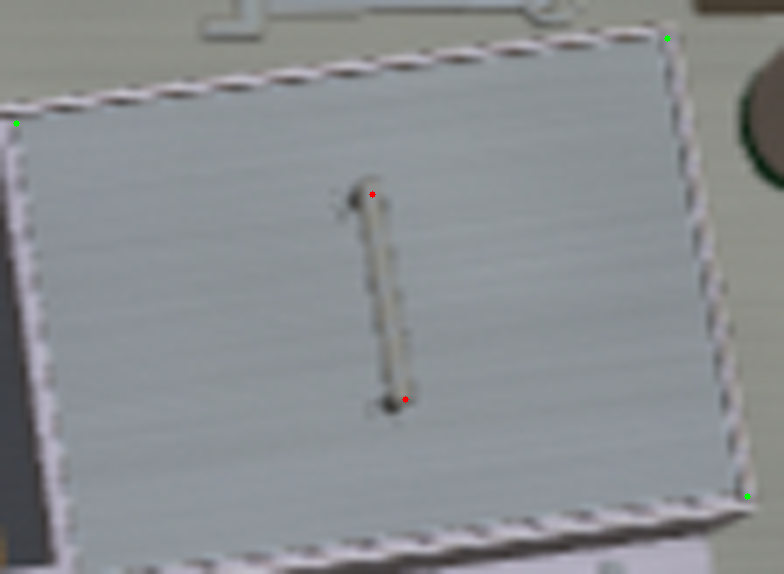

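The bar sits on its predicted fully-aside marks at (372,194) and (405,399). The cover meets the end wall with no gap, so I'm handing in.

```bash
python3 -c "
from rig import workorder
print(workorder.close_job())"
```

```text
the job is handed in; nothing more can be done
None
```

The dishwasher line is shut off: I pushed the cover fully aside to its end stop, then pushed the tagged lever to its shut stop. The job was handed in at about 16 s with the arm clear of everything.

- **Cover:** it stopped with 12 N on the tool. In the last picture it meets the end wall with no gap, and the pull sits on its predicted fully-aside position. An earlier, coarser pixel reading put it about 3 mm short, and the close-up did not bear that out.
- **Tagged lever:** it stopped with about 15 N on the tool. Its tip, tag and near end all read 41–42 mm in the box's x (pivot at 40 mm), so it is square across its pipe to within about 1°.
- **First push:** the fingertips were a little too high on the pull, so I backed off, lowered them and pushed again. The cover only slid.
- **Everything else:** the plain lever's tip reads the same pixel as before, and the loose items look unmoved in the final pictures. I did not measure those one by one.

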